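Arm the probing station and hold the touch probe on the mark

TASK

Arm the probing station by cycling its stop button: press the red mushroom all the way down until it latches, then turn its head clockwise until it has come fully up again. Then take the touch probe out of its stand and hold its tip on the blue mark of the tilted white disc, square to the disc's face and gently, with the spring plunger pushed in about half-way. Finish while still holding the probe there, and leave everything else on the table where it is.

Things in the scene. Friction and masses are not known exactly. Their poses are not given: they have to be found in the camera images.
- stop_box: fixed yellow box of the stop button, 86 mm square, its top 59 mm above the table; origin at the centre of its underside, z up. On its top lies a grey collar 34 mm across (its top 64 mm above the table) round the black neck, 20 mm across, of the red mushroom head
- stop_top (a point): centre of the top of the red mushroom head: a round disc 40 mm across and 16 mm thick with ribbed upright sides and white arrows on top. Raised, its top is 96 mm above the table and its underside 80 mm; z up
- stop_plunger (a joint): how far the mushroom head is pressed down, in m: 0 raised, 0.006 fully down. Pressing it takes about 5 to 8 N; it stays down (latched) when let go
- stop_head (a joint): turn of the mushroom head in rad, clockwise from above (as its arrows point), 0 to its stop at 0.75. While latched down, turning lifts it like a screw: fully up, 6 mm higher, at its stop (it slides up between fingers that do not follow it, or lift as you turn). Takes under 0.1 N m, more if the grip resists the rise. Let go, it springs back to 0 turn and stays up
- probe_grip (a point): centre of the probe's handle, which is 24 x 24 mm square in section and 52 mm long, light grey with black bands, upright in the stand. z is the probe's axis, from tip to tail; x and y are square to the handle's sides. The handle's top is 26 mm above this point, the flange's underside 44 mm below, the tip's end 94 mm below (plunger out)
- probe: the pen-like touch probe, 0.16 kg: under the handle a steel neck 12 mm long, a round steel flange 30 mm across and 6 mm thick, a steel nose 16 mm across and 30 mm long, and a thin brass plunger with a ball tip 8 mm across; on its tail a blue cap 6 mm high. Origin at the flange's underside, on the axis; axes as at point probe_grip
- probe_tip (a point): the end of the probe's ball tip, on the moving plunger; axes as the probe's
- probe_plunger (a joint): how far the probe's spring plunger is pushed in, in m: 0 out, 0.012 at its stop. About 0.35 N per mm, 2.5 N half-way in
- probe_stand: fixed stand: black foot 90 mm square with an aluminium block 46 mm square on it, top 84 mm above the table; origin at the centre of its underside, z up. The probe's nose and plunger hang in the block's upright hole, 20 mm wide, its flange rests on the block's top: pull it straight up 55 mm or more to free it
- spot (a point): centre of the blue round mark, 15 mm across, on the upper face of a white disc, 66 mm across, held by brass clips on the tilting plate. The mark lies off the disc's centre, about 94 mm above the table. z is the face's outward normal, which leans 12 to 25 degrees from vertical, roughly towards the robot
- tilt_plate: aluminium plate 78 x 88 mm with the white disc, between two aluminium cheeks whose tops are 99 mm above the table, on a fixed black base 120 x 116 mm; its hinge is stiff and stays put. Origin on the hinge, 86 mm above the table; z along the outward normal of the disc's face, which lies 11 mm above the origin; y along the hinge
- iris_post: bystander: black iris disc on a white post with a black foot, 116 mm high; origin under its centre
- sensor_head: bystander: black round sensor disc on a short post with a black foot, 92 mm high; origin under its centre
- tape_roll: bystander: black roll of tape lying flat, 58 mm across, 19 mm high; origin under its centre
- lens_box_a: bystander: small flat white box, 47 x 45 x 19 mm; origin under its centre
- air_blower: bystander: blue rubber air blower standing upright, 62 mm across, 133 mm high; origin under its centre
Not all that is in view belongs to the job. What is shaped like the stop_box but turquoise is not meant.

How it is judged:
By the outcome, as a careful person would: the job done as asked, in the order asked, and still so for the second after the job is handed in, while the arm keeps its last pose, push and grip.
It also fails if it takes over 51 s, if anything falls off the work surface, if the arm or the gripper's body presses on something with over 40 N, if the wrist force passes 120 N, or if a joint passes its speed limit or range.

ROBOT

A 7-joint arm with a two-finger parallel gripper is mounted at the origin on a cart in front of the work surface, level with it; the furniture and walls round the work are solid. World frame = base frame: x ahead of the robot, y to its left, z up, the work surface at z = 0. Lengths are in m, angles in rad, forces in N, time in s.
With the tool pointing down it reaches from about 0.35 to 0.9 m from the base axis. Payload 8.1 kg.
Tool frame: the origin (TCP) lies on the centre line of the jaws, within the pads' length; the fingertips stand 17 mm ahead of it and the grasp point (between the pads) lies 2 mm behind it; z points along the fingers, y is the direction in which the jaws open and shut (so a half turn about z gives the same grasp; the last joint's range is limited). The gripper opens to 92 mm and grips with 3 to 60 N. Pads are 19 mm wide; open, the fingers measure 130 mm over their backs; the gripper's body (75 mm by 190 mm) begins 47 mm behind the grasp point.
Start: joints at [-1.333, 0.434, 0.025, 1.573, -0.012, 1.134, -0.075], TCP at [0.209, 0.589, 0.244] pointing down, gripper open.
Joint ranges: [-2.62, 2.62], [-0.44, 2.09], [-1.27, 1.32], [0.08, 2.57], [-1.32, 4.46], [0.12, 2], [-2.74, 2.74]. Speed limits (rad/s): [2.22, 2.22, 3.01, 3.01, 3.14, 3.14, 3.14].

INTERFACE

Orientations are given as a rotation vector (axis times angle).
In Python, from cell import arm, imaging, job gives the robot as it stands.
- The arm moves only by the tool jog_arm, never from a script. Its argument "moves" is a list of rows, each an object with "fingers": the closure, from -1 (fully open) to 1 (shut); "xyz": the shift along the tool's x, y, z in cm, a list of three; "angular": the turn, a rotation vector about the tool's x, y, z in rad, a list of three. In form: [{"fingers": fingers, "xyz": [dx, dy, dz], "angular": [ax, ay, az]}, ...]. A call has 1 to 12 rows; each row is the pose to reach, as a shift and turn from the pose commanded when the call began, along the tool's axes at that moment; what a row does not reach only later rows make up. A row lasts 1/8 s, in which the tool goes at most 62.5 mm and 10.7 degrees, less where a joint would pass 70% of its speed; a pose out of reach is approached as far as the arm can. A call with a gripper value outside its range is refused whole. The fingers move at their own pace and stop on an object; "grip_force" is the grip in N (left out, the last holds). Time passes only in rows, so rows that repeat a pose let the fingers close. It gives the time, the measured TCP pose, the force and the opening at its end, in the units of the state.
- arm.observe(): the state, without advancing time (a new reading comes with each control period).
- imaging.get_image(name): name is "scene" or "top" or "wrist"; returns the picture (400x640x3 uint8, red, green, blue); there is no depth.
- imaging.camera_params(name): a dict with "fx", "fy", "cx", "cy" (pixels), "dist" ([k1, k2, p1, p2, k3] as OpenCV has them; the pictures are not rectified), "rvec" (rotation vector, rad) and "tvec" (3), from world to camera coordinates, as OpenCV has them; the wrist camera has in their place "hand_eye" (4x4, takes a point from camera to tool coordinates, whose origin is the TCP and whose axes are the flange's). Camera axes: x right, y down, z forward; pixel columns grow to the right and rows downward; lengths in m; the calibration is good to about 2 mm. A picture is of the moment at which its call begins: read the wrist's pose just before it. camera_params takes no time and is no camera call.
- job.sign_off(): hands the job in, once; it reports no verdict.
The state is a dict: "clock": time; "joints": joint angles; "dq": joint speeds; "joint_efforts": joint torques, N m; "position": TCP position; "ee_rot": TCP orientation; "force": force on the tool from outside, world axes, zero at the start; "ft_torque": the same for the moment, N m; "width": opening from 0.0 (shut) to 1.0 (fully open).
Only numpy, scipy, OpenCV 4.12 (cv2) and the standard library are available. Lean on these libraries where they do the work, as an engineer would, in place of code of your own. Each camera call takes 0.05 s, during which the arm holds its last target. There are 200 camera calls.

## Working session

There is one attempt and no reset: what is moved stays moved. The work goes in short steps, Python scripts to look and compute and a tool call to move; the robot and the scene stay as the last step left them, time stands still between calls to the robot, and variables do not carry over. Pictures are saved under pics/ and viewed, about 8 in all and at most 12, crops included, and the job is handed in when it is done.

Besides the shell and the picture viewer there is one more tool, called after "Request:" in YAML: its name, and indented under it one key for each argument. jog_arm: Moves the arm, as the interface text tells. Its arguments: {"type":"object","properties":{"moves":{"type":"array"},"grip_force":{"type":"number"}},"required":["moves"]}

```bash
ls; mkdir -p pics
python3 - <<'E'
from cell import arm, imaging, job
import cv2
print(arm.observe())
for n in ("scene","top","wrist"):
    im=imaging.get_image(n); cv2.imwrite(f"pics/{n}0.png",im[:,:,::-1])
    print(n,imaging.camera_params(n))
E
```

```text
pics
{'clock': 0.0, 'joints': array([-1.33260937,  0.43522452,  0.02497455,  1.57412584, -0.01161522,
        1.13401761, -0.0750571 ]), 'dq': array([ 0.00183532, -0.00046353, -0.00181183, -0.00075911,  0.00061282,
        0.00105252,  0.00011212]), 'joint_efforts': array([ 3.56133150e-04, -6.67865467e+01,  9.85179283e-01, -3.14469445e+01,
       -6.05366053e-02,  4.32965707e-02,  1.45426866e-04]), 'position': array([0.20877299, 0.58856032, 0.24293291]), 'ee_rot': array([-5.32750156e-01, -3.09594495e+00,  2.55060953e-03]), 'force': array([-0.79516029,  0.29239657, -0.24090021]), 'ft_torque': array([-0.0172209 ,  0.02270872, -0.02115333]), 'width': 0.9983681826280365}
scene {'fx': 463.7064928748947, 'fy': 463.7064928748947, 'cx': 323.0587748895716, 'cy': 195.96415029935272, 'dist': array([-0.06119594,  0.        ,  0.        ,  0.        ,  0.        ]), 'rvec': array([ 2.02967685, -1.03546723,  0.47323532]), 'tvec': array([-0.32872062,  0.41203435,  0.97733338])}
top {'fx': 476.9102282314402, 'fy': 476.9102282314402, 'cx': 319.9080813026293, 'cy': 197.89902280345265, 'dist': array([-0.08635726,  0.        ,  0.        ,  0.        ,  0.        ]), 'rvec': array([ 2.14343087, -2.14273448,  0.1713445 ]), 'tvec': array([0.00214951, 0.61819543, 1.51649818])}
wrist {'fx': 287.8835578003748, 'fy': 287.8835578003748, 'cx': 321.97824042786124, 'cy': 195.2441315045837, 'dist': array([-0.00885308,  0.        ,  0.        ,  0.        ,  0.        ]), 'hand_eye': array([[ 1.22318067e-04, -9.58926823e-01, -2.83653544e-01,
         7.75372336e-02],
       [ 9.99999991e-01,  1.31056831e-04, -1.18307885e-05,
         1.28783597e-04],
       [ 4.85195950e-05, -2.83653540e-01,  9.58926831e-01,
        -1.40625006e-01],
       [ 0.00000000e+00,  0.00000000e+00,  0.00000000e+00,
         1.00000000e+00]])}
```

View pics/scene0.png

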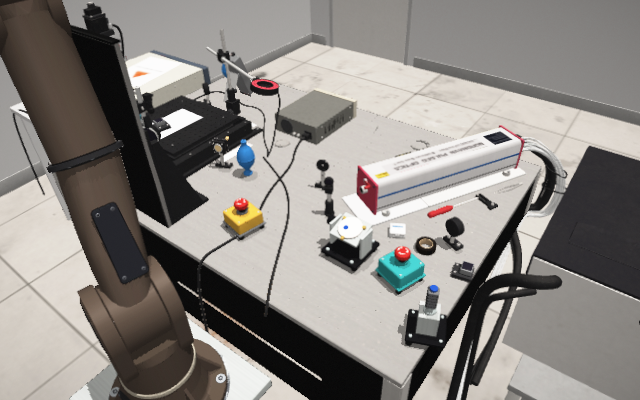

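View pics/top0.png

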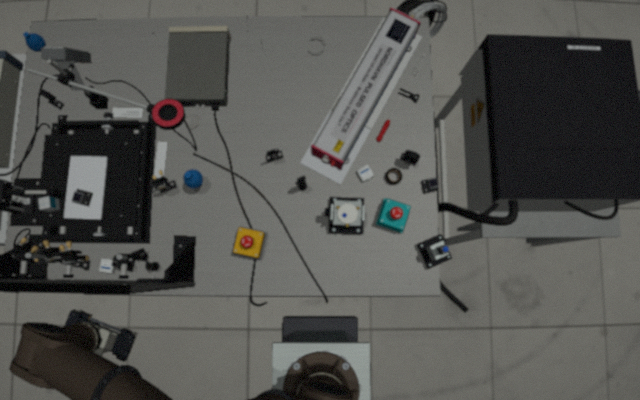

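The candidates are:
- **Red mushrooms:** the yellow box at scene (241,204) / top (247,242) is the target. The turquoise one at scene (403,253) / top (396,213) is a decoy.
- **Blue items:** the probe cap is at scene (433,290) / top (445,249), and the disc mark is at scene (346,228) / top (345,214). The air blower at scene (246,157) is not wanted.

```bash
cat > h.py <<'E'
import numpy as np, cv2
from scipy.spatial.transform import Rotation as R
from cell import arm, imaging
def cam(n, st=None):
    p=imaging.camera_params(n); K=np.array([[p['fx'],0,p['cx']],[0,p['fy'],p['cy']],[0,0,1]])
    if n=='wrist':
        T=np.eye(4); T[:3,:3]=R.from_rotvec(st['ee_rot']).as_matrix(); T[:3,3]=st['position']
        T=T@p['hand_eye']; C=T[:3,3]; M=T[:3,:3]
    else:
        M=R.from_rotvec(p['rvec']).as_matrix().T; C=-M@p['tvec']
    return K,p['dist'],M,C
def ray(c,uv):
    u=cv2.undistortPoints(np.array([[uv]],float),c[0],c[1])[0,0]
    return c[3],c[2]@np.array([u[0],u[1],1])
def onz(c,uv,z):
    C,d=ray(c,uv); return C+d*(z-C[2])/d[2]
def tri(rs):
    A=np.zeros((3,3));b=np.zeros(3)
    for C,d in rs:
        d=d/np.linalg.norm(d);P=np.eye(3)-np.outer(d,d);A+=P;b+=P@C
    return np.linalg.solve(A,b)
def proj(c,X):
    return cv2.projectPoints(np.array([X],float),cv2.Rodrigues(c[2].T)[0],-c[2].T@c[3],c[0],c[1])[0][0,0]
def mask(im,col):
    h=cv2.cvtColor(im,cv2.COLOR_RGB2HSV)
    if col=='red': return cv2.inRange(h,(0,130,90),(8,255,255))|cv2.inRange(h,(172,130,90),(180,255,255))
    if col=='blue': return cv2.inRange(h,(100,110,50),(130,255,255))
    if col=='yellow': return cv2.inRange(h,(18,130,90),(32,255,255))
    if col=='white': return cv2.inRange(h,(0,0,170),(180,40,255))
def blobs(im,col,mn=8):
    n,l,s,c=cv2.connectedComponentsWithStats(mask(im,col))
    return [(tuple(c[i].round(1)),tuple(s[i])) for i in range(1,n) if s[i][4]>=mn]
E
python3 - <<'E'
from h import *
ims={n:cv2.imread(f"pics/{n}0.png")[:,:,::-1].copy() for n in("scene","top")}
for n in ims:
    c=cam(n)
    for col in('red','blue','yellow'):
        for b in blobs(ims[n],col):
            (u,v),s=b
            print(n,col,b[0],s[2:], [onz(c,b[0],z).round(3)[:2].tolist() for z in (.059,.094,.157)])
a=ims['scene'][180:360,200:480];
cv2.imwrite('pics/crop.png',cv2.resize(a,None,fx=2.8,fy=2.8,interpolation=cv2.INTER_CUBIC)[:,:,::-1])
E
```

```text
scene red (np.float64(264.6), np.float64(84.2)) (np.int32(27), np.int32(11), np.int32(142)) [[1.158, 0.77], [1.102, 0.715], [1.003, 0.615]]
scene red (np.float64(516.0), np.float64(139.4)) (np.int32(25), np.int32(32), np.int32(51)) [[1.316, -0.285], [1.254, -0.297], [1.143, -0.32]]
scene red (np.float64(367.2), np.float64(189.7)) (np.int32(21), np.int32(48), np.int32(526)) [[0.766, -0.01], [0.727, -0.033], [0.656, -0.076]]
scene red (np.float64(240.6), np.float64(204.4)) (np.int32(14), np.int32(12), np.int32(107)) [[0.492, 0.259], [0.464, 0.225], [0.413, 0.162]]
scene red (np.float64(440.0), np.float64(210.9)) (np.int32(25), np.int32(12), np.int32(131)) [[0.801, -0.235], [0.76, -0.249], [0.686, -0.275]]
scene red (np.float64(402.2), np.float64(253.9)) (np.int32(16), np.int32(14), np.int32(137)) [[0.587, -0.23], [0.554, -0.245], [0.496, -0.271]]
scene blue (np.float64(223.7), np.float64(69.8)) (np.int32(5), np.int32(13), np.int32(36)) [[1.172, 1.044], [1.116, 0.978], [1.015, 0.858]]
scene blue (np.float64(245.1), np.float64(156.8)) (np.int32(18), np.int32(37), np.int32(399)) [[0.686, 
[... 1889 characters left out ...]
e (np.float64(34.3), np.float64(41.1)) (np.int32(21), np.int32(18), np.int32(249)) [[1.185, 1.027], [1.167, 1.004], [1.134, 0.962]]
top blue (np.float64(192.7), np.float64(178.5)) (np.int32(18), np.int32(18), np.int32(266)) [[0.681, 0.421], [0.674, 0.412], [0.661, 0.395]]
top blue (np.float64(445.0), np.float64(248.6)) (np.int32(6), np.int32(6), np.int32(28)) [[0.451, -0.402], [0.449, -0.392], [0.446, -0.375]]
top yellow (np.float64(338.1), np.float64(145.9)) (np.int32(9), np.int32(11), np.int32(51)) [[0.791, -0.058], [0.782, -0.056], [0.765, -0.054]]
top yellow (np.float64(248.7), np.float64(242.5)) (np.int32(31), np.int32(30), np.int32(549)) [[0.471, 0.231], [0.469, 0.226], [0.465, 0.217]]
```

View pics/crop.png

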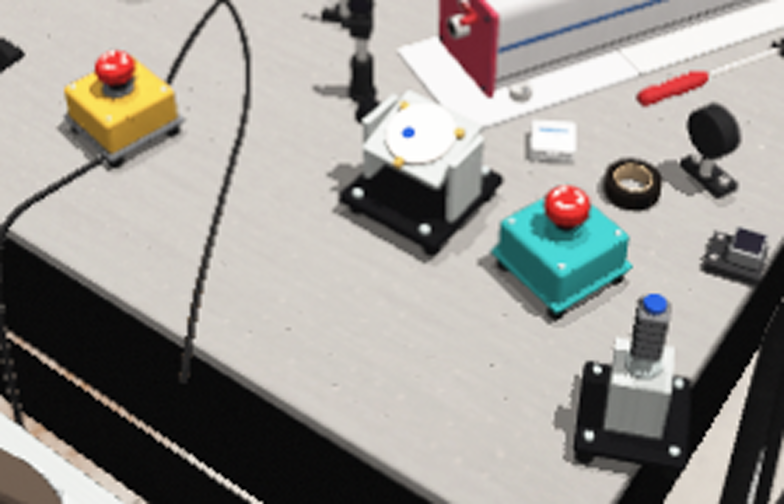

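```bash
cat >> h.py <<'E'
def plan(pos,Rt=None,st=None):
    st=st or arm.observe(); R0=R.from_rotvec(st['ee_rot'])
    d=R0.inv().apply(np.array(pos)-st['position'])*100
    a=(R0.inv()*Rt).as_rotvec() if Rt is not None else np.zeros(3)
    return d.round(2).tolist(),a.round(3).tolist()
def down(yaw): # tool z down, tool x axis at yaw in world
    return R.from_euler('z',yaw)*R.from_euler('x',np.pi)
E
python3 - <<'E'
from h import *
st=arm.observe();M=R.from_rotvec(st['ee_rot']).as_matrix();print(M.round(3))
yaw=np.arctan2(M[1,0],M[0,0]);print(yaw)
print(plan((.23,.33,.28),down(yaw)));
for y in (0,yaw): print(plan((.44,.231,.25),down(y)))
E
```

```text
[[-0.942  0.334 -0.   ]
 [ 0.334  0.942 -0.001]
 [-0.    -0.001 -1.   ]]
2.8007312039362713
([-10.65, -23.68, -3.66], [-0.001, 0.0, -0.0])
([-33.75, -25.98, -0.65], [-0.0, 0.002, 2.801])
([-33.75, -25.98, -0.65], [-0.001, 0.0, -0.0])
```

Request:
jog_arm:
  moves:
    - {"fingers": 1,"xyz": [-5,-12,-3],"angular": [0,0,0]}
    - {"fingers": 1,"xyz": [-10.6,-23.7,-3.6],"angular": [0,0,0]}
    - {"fingers": 1,"xyz": [-10.6,-23.7,-3.6],"angular": [0,0,0]}
    - {"fingers": 1,"xyz": [-10.6,-23.7,-3.6],"angular": [0,0,0]}
    - {"fingers": 1,"xyz": [-10.6,-23.7,-3.6],"angular": [0,0,0]}
    - {"fingers": 1,"xyz": [-36.6,-25,1],"angular": [0,0,0]}
    - {"fingers": 1,"xyz": [-36.6,-25,1],"angular": [0,0,0]}
    - {"fingers": 1,"xyz": [-36.6,-25,1],"angular": [0,0,0]}
    - {"fingers": 1,"xyz": [-36.6,-25,1],"angular": [0,0,0]}
    - {"fingers": 1,"xyz": [-36.6,-25,1],"angular": [0,0,0]}
    - {"fingers": 1,"xyz": [-36.6,-25,1],"angular": [0,0,0]}
    - {"fingers": 1,"xyz": [-36.6,-25,1],"angular": [0,0,0]}

```text
clock: 1.65
position: [0.469, 0.2325, 0.2338]
ee_rot: [-0.529, -3.096, -0.001]
force: [0.2, -0.7, -0.4]
width: 0.004
```

Run:
```python
from h import *
st=arm.observe();im=imaging.get_image('wrist');c=cam('wrist',st)
cv2.imwrite('pics/w1.png',im[:,:,::-1])
print(st['clock'],st['position'],st['joints'].round(2),st['dq'].round(3),st['force'])
for col,z in(('red',.096),('red',.088),('yellow',.059)):
    for b in blobs(im,col,200): print(col,z,b[0],b[1],onz(c,b[0],z))
```

```text
1.65 [0.46895366 0.23251844 0.23376032] [-0.8   0.28  0.3   1.85 -0.1   1.02  0.77] [-0.009 -0.012  0.     0.004  0.002 -0.002  0.005] [ 0.18192326 -0.66345156 -0.35098202]
red 0.096 (np.float64(325.5), np.float64(189.8)) (np.int32(307), np.int32(172), np.int32(38), np.int32(38), np.int32(826)) [0.46922923 0.23634401 0.096     ]
red 0.088 (np.float64(325.5), np.float64(189.8)) (np.int32(307), np.int32(172), np.int32(38), np.int32(38), np.int32(826)) [0.47133392 0.23571277 0.088     ]
yellow 0.059 (np.float64(325.5), np.float64(180.8)) (np.int32(285), np.int32(146), np.int32(79), np.int32(75), np.int32(3291)) [0.46904281 0.23687866 0.059     ]
```

View pics/w1.png

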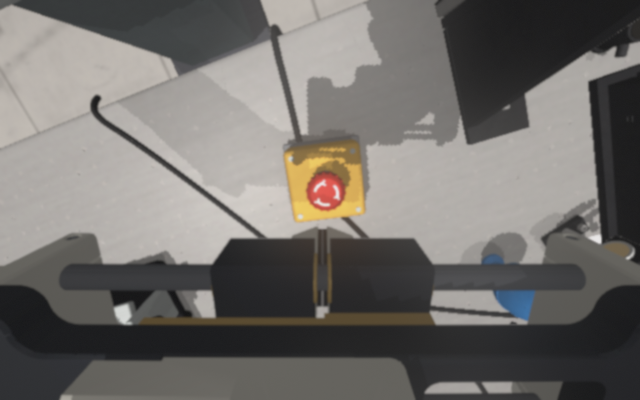

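The wrist view shows the yellow stop box with its red head at (325,190), clear of obstacles. The shut fingertips are at (322,232). The head centre comes out at about (0.470, 0.236).

Run:
```python
from h import *
for z in(.118,.107,.104): print(plan((.470,.236,z),down(2.80)))
```

```text
([0.0, 0.36, 11.59], [0.001, -0.001, 0.003])
([0.0, 0.36, 12.69], [0.001, -0.001, 0.003])
([0.0, 0.36, 12.99], [0.001, -0.001, 0.003])
```

Request:
jog_arm:
  moves:
    - {"fingers": 1,"xyz": [0,0.36,6],"angular": [0,0,0]}
    - {"fingers": 1,"xyz": [0,0.36,10.5],"angular": [0,0,0]}
    - {"fingers": 1,"xyz": [0,0.36,11.8],"angular": [0,0,0]}
    - {"fingers": 1,"xyz": [0,0.36,12.2],"angular": [0,0,0]}
    - {"fingers": 1,"xyz": [0,0.36,12.5],"angular": [0,0,0]}
    - {"fingers": 1,"xyz": [0,0.36,12.75],"angular": [0,0,0]}
    - {"fingers": 1,"xyz": [0,0.36,12.75],"angular": [0,0,0]}

```text
clock: 2.58
position: [0.4723, 0.2352, 0.1078]
ee_rot: [0.532, 3.094, 0.003]
force: [-0.2, 0.7, -0.4]
width: 0.009
```

Request:
jog_arm:
  moves:
    - {"fingers": 1,"xyz": [0,0,0.15],"angular": [0,0,0]}
    - {"fingers": 1,"xyz": [0,0,0.15],"angular": [0,0,0]}

```text
clock: 2.82
position: [0.4726, 0.2353, 0.1071]
ee_rot: [0.533, 3.094, 0.004]
force: [-5.9, -1.6, 19.3]
width: 0.007
```

19 N at z = 0.1071, which is exactly the fully-down height, so it should be latched. Next I retract, open, and lower around the head.

Run:
```python
from h import *
for z in(.137,.087): print(plan((.470,.236,z),down(2.80)))
```

```text
([0.26, -0.01, -2.99], [0.003, 0.002, 0.001])
([0.27, -0.03, 2.01], [0.003, 0.002, 0.001])
```

Request:
jog_arm:
  moves:
    - {"fingers": 1,"xyz": [0.2,0.1,-2],"angular": [0,0,0]}
    - {"fingers": -0.6,"xyz": [0.2,0.1,-4.5],"angular": [0,0,0]}
    - {"fingers": -0.6,"xyz": [0.2,0.1,-4.5],"angular": [0,0,0]}
    - {"fingers": -0.6,"xyz": [0.2,0.1,-4.5],"angular": [0,0,0]}
    - {"fingers": -0.6,"xyz": [0.2,0.1,-4.5],"angular": [0,0,0]}

```text
clock: 3.45
position: [0.4697, 0.2359, 0.1492]
ee_rot: [-0.533, -3.095, 0.001]
force: [-0.3, -0.2, -0.9]
width: 0.389
```

Run:
```python
from h import *
st=arm.observe();im=imaging.get_image('wrist');c=cam('wrist',st)
cv2.imwrite('pics/w2.png',im[:,:,::-1])
print(st['clock'],st['position'],st['width'],st['force'])
for b in blobs(im,'red',200):print(b,onz(c,b[0],.086))
for z in(.137,.087): print(plan((.470,.236,z),down(2.80)))
im=imaging.get_image('scene');c=cam('scene');cv2.imwrite('pics/s2.png',im[:,:,::-1])
print([(b[0],b[1][2:]) for b in blobs(im,'red')], proj(c,(.47,.236,.088)),proj(c,(.47,.236,.082)))
```

```text
3.45 [0.46965218 0.23591451 0.14915403] 0.3889989083634749 [-0.29488586 -0.20221556 -0.86550612]
((np.float64(322.4), np.float64(217.2)), (np.int32(297), np.int32(193), np.int32(52), np.int32(51), np.int32(1576))) [0.46978884 0.23629258 0.086     ]
([-0.03, 0.03, 1.21], [-0.001, -0.001, 0.001])
([-0.03, 0.03, 6.21], [-0.001, -0.001, 0.001])
[((np.float64(264.6), np.float64(84.2)), (np.int32(27), np.int32(11), np.int32(142))), ((np.float64(516.1), np.float64(139.7)), (np.int32(25), np.int32(32), np.int32(52))), ((np.float64(367.2), np.float64(189.8)), (np.int32(21), np.int32(48), np.int32(524))), ((np.float64(240.8), np.float64(206.0)), (np.int32(14), np.int32(12), np.int32(112))), ((np.float64(440.0), np.float64(210.9)), (np.int32(25), np.int32(12), np.int32(131))), ((np.float64(402.1), np.float64(254.0)), (np.int32(16), np.int32(14), np.int32(139)))] [239.54858821 203.46858175] [239.83096636 205.08681052]
```

The red centroid dropped 1.6 px in the scene view, which matches 6 mm down, so it is latched. Now I grip the head.

Request:
jog_arm:
  moves:
    - {"fingers": -0.6,"xyz": [0,0,1],"angular": [0,0,0]}
    - {"fingers": -0.6,"xyz": [0,0,1.5],"angular": [0,0,0]}
    - {"fingers": -0.6,"xyz": [0,0,1.5],"angular": [0,0,0]}
    - {"fingers": -0.6,"xyz": [0,0,4],"angular": [0,0,0]}
    - {"fingers": -0.6,"xyz": [0,0,6],"angular": [0,0,0]}
    - {"fingers": 1,"xyz": [0,0,6.2],"angular": [0,0,0]}
    - {"fingers": 1,"xyz": [0,0,6.2],"angular": [0,0,0]}
    - {"fingers": 1,"xyz": [0,0,6.2],"angular": [0,0,0]}
    - {"fingers": 1,"xyz": [0,0,6.2],"angular": [0,0,0]}
    - {"fingers": 1,"xyz": [0,0,6.2],"angular": [0,0,0]}
    - {"fingers": 1,"xyz": [0,0,6.2],"angular": [0,0,0]}
    - {"fingers": 1,"xyz": [0,0,6.2],"angular": [0,0,0]}
  grip_force: 15

```text
clock: 5.05
position: [0.4703, 0.2361, 0.0884]
ee_rot: [0.533, 3.095, 0.001]
force: [0.3, -1.8, 6.4]
width: 0.421
```

Request:
jog_arm:
  moves:
    - {"fingers": 1,"xyz": [0,0,-0.08],"angular": [0,0,0.1]}
    - {"fingers": 1,"xyz": [0,0,-0.16],"angular": [0,0,0.2]}
    - {"fingers": 1,"xyz": [0,0,-0.25],"angular": [0,0,0.31]}
    - {"fingers": 1,"xyz": [0,0,-0.33],"angular": [0,0,0.42]}
    - {"fingers": 1,"xyz": [0,0,-0.42],"angular": [0,0,0.53]}
    - {"fingers": 1,"xyz": [0,0,-0.51],"angular": [0,0,0.64]}
    - {"fingers": 1,"xyz": [0,0,-0.6],"angular": [0,0,0.75]}
    - {"fingers": 1,"xyz": [0,0,-0.62],"angular": [0,0,0.82]}
    - {"fingers": 1,"xyz": [0,0,-0.62],"angular": [0,0,0.86]}
    - {"fingers": 1,"xyz": [0,0,-0.62],"angular": [0,0,0.86]}

```text
clock: 6.3
position: [0.4718, 0.2391, 0.0947]
ee_rot: [1.771, 2.593, 0.008]
force: [4.8, 7.9, -3.7]
width: 0.423
```

Run:
```python
from h import *
st=arm.observe();print(st['clock'],st['position'],st['force'].round(2),st['ft_torque'].round(3),st['width'],st['joints'].round(2))
M=R.from_rotvec(st['ee_rot']).as_matrix();print(np.arctan2(M[1,0],M[0,0]))
im=imaging.get_image('scene');print([(b[0],b[1][2:]) for b in blobs(im,'red') if b[0][0]<260])
```

```text
6.3 [0.47176879 0.23911675 0.09470591] [ 4.77  7.9  -3.72] [ 1.616 -1.019  0.38 ] 0.4233349669109058 [-0.93  0.49  0.5   2.01 -0.35  0.72  0.15]
1.9429966753866217
[((np.float64(242.6), np.float64(203.8)), (np.int32(10), np.int32(11), np.int32(77)))]
```

Request:
jog_arm:
  moves:
    - {"fingers": -0.6,"xyz": [0,0,0],"angular": [0,0,0]}
    - {"fingers": -0.6,"xyz": [0,0,0],"angular": [0,0,0]}
    - {"fingers": -0.6,"xyz": [0,0,0],"angular": [0,0,0]}
    - {"fingers": -0.6,"xyz": [0,0,-4],"angular": [0,0,0]}
    - {"fingers": -0.6,"xyz": [0,0,-10],"angular": [0,0,0]}
    - {"fingers": -0.6,"xyz": [0,0,-16],"angular": [0,0,0]}

```text
clock: 7.1
position: [0.4695, 0.2355, 0.2554]
ee_rot: [-1.776, -2.591, 0.002]
force: [0.3, 1.4, 0.5]
width: 0.802
```

Run:
```python
from h import *
st=arm.observe();print(st['clock'],st['position'],st['force'].round(2),st['width'])
im=imaging.get_image('scene');print([(b[0],b[1][2:]) for b in blobs(im,'red') if b[0][0]<260])
im=imaging.get_image('wrist');c=cam('wrist',st)
for b in blobs(im,'red',200):print(b,onz(c,b[0],.096),onz(c,b[0],.09))
for y in (2.8,np.pi):print(plan((.44,-.375,.30),down(y)),plan((.36,.0,.30),down(y)))
```

```text
7.1 [0.4694966  0.23550506 0.2554379 ] [0.26 1.42 0.54] 0.8023807195316516
[((np.float64(240.8), np.float64(204.3)), (np.int32(14), np.int32(11), np.int32(112)))]
((np.float64(321.1), np.float64(181.3)), (np.int32(305), np.int32(165), np.int32(34), np.int32(35), np.int32(646))) [0.46645923 0.23867673 0.096     ] [0.4669647  0.23729897 0.09      ]
([-55.86, -25.09, -4.39], [0.01, 0.002, -0.86]) ([-18.0, -19.03, -4.24], [0.01, 0.002, -0.86])
([-55.86, -25.09, -4.39], [0.01, 0.003, -1.202]) ([-18.0, -19.03, -4.24], [0.01, 0.003, -1.202])
```

The button is back up: the centroid is at 204.3, against 204.4 at the start. Next is the probe.

Request:
jog_arm:
  moves:
    - {"fingers": -0.6,"xyz": [-5,-2,-4.4],"angular": [0,0,0]}
    - {"fingers": -0.6,"xyz": [-55.9,-25,-4.4],"angular": [0,0,0]}
    - {"fingers": -0.6,"xyz": [-55.9,-25,-4.4],"angular": [0,0,0]}
    - {"fingers": -0.6,"xyz": [-55.9,-25,-4.4],"angular": [0,0,0]}
    - {"fingers": -0.6,"xyz": [-55.9,-25,-4.4],"angular": [0,0,0]}
    - {"fingers": -0.6,"xyz": [-55.9,-25,-4.4],"angular": [0,0,0]}
    - {"fingers": -0.6,"xyz": [-55.9,-25,-4.4],"angular": [0,0,0]}
    - {"fingers": -0.6,"xyz": [-55.9,-25,-4.4],"angular": [0,0,0]}
    - {"fingers": -0.6,"xyz": [-55.9,-25,-4.4],"angular": [0,0,0]}
    - {"fingers": -0.6,"xyz": [-55.9,-25,-4.4],"angular": [0,0,0]}
    - {"fingers": -0.6,"xyz": [-55.9,-25,-4.4],"angular": [0,0,0]}
    - {"fingers": -0.6,"xyz": [-55.9,-25,-4.4],"angular": [0,0,0]}

```text
clock: 8.7
position: [0.4385, -0.3754, 0.2973]
ee_rot: [-1.776, -2.59, -0.0]
force: [0.5, 0.7, 0.3]
width: 0.798
```

Run:
```python
from h import *
st=arm.observe();im=imaging.get_image('wrist');c=cam('wrist',st)
cv2.imwrite('pics/w3.png',im[:,:,::-1])
print(st['clock'],st['position'],st['ee_rot'],st['joints'].round(2),st['dq'].round(2))
for b in blobs(im,'blue',100): print(b,onz(c,b[0],.160),onz(c,b[0],.157))
cs=cam('scene');ct=cam('top');im=imaging.get_image('scene')
cv2.imwrite('pics/s3.png',im[:,:,::-1])
```

```text
8.7 [ 0.43848665 -0.37542365  0.29727516] [-1.77603779e+00 -2.58980900e+00 -4.14349565e-04] [-0.02  0.4   0.91  1.66 -0.33  1.24  1.33] [-0.04 -0.02 -0.01  0.01 -0.    0.   -0.  ]
((np.float64(330.1), np.float64(191.9)), (np.int32(323), np.int32(185), np.int32(15), np.int32(15), np.int32(186))) [ 0.44592246 -0.37385179  0.16      ] [ 0.44630739 -0.37461002  0.157     ]
```

View pics/w3.png

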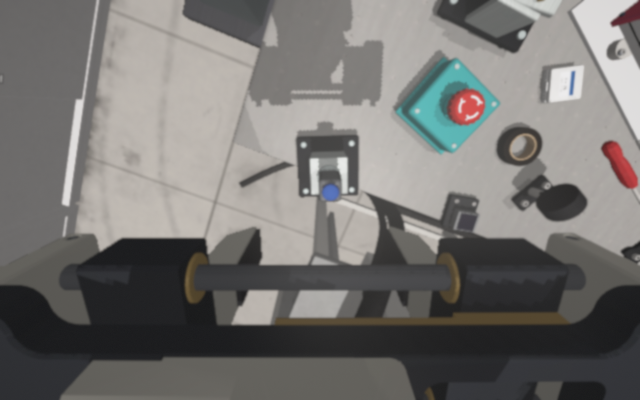

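The stand is at (328,163) with the blue cap at (330,192), and it lies almost square to the jaws. I'll take a close crop for the handle's yaw.

Run:
```python
from h import *
im=cv2.imread('pics/w3.png')
cv2.imwrite('pics/w3c.png',cv2.resize(im[120:215,280:380],None,fx=6,fy=6,interpolation=cv2.INTER_CUBIC))
```

```text
(no output)
```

View pics/w3c.png

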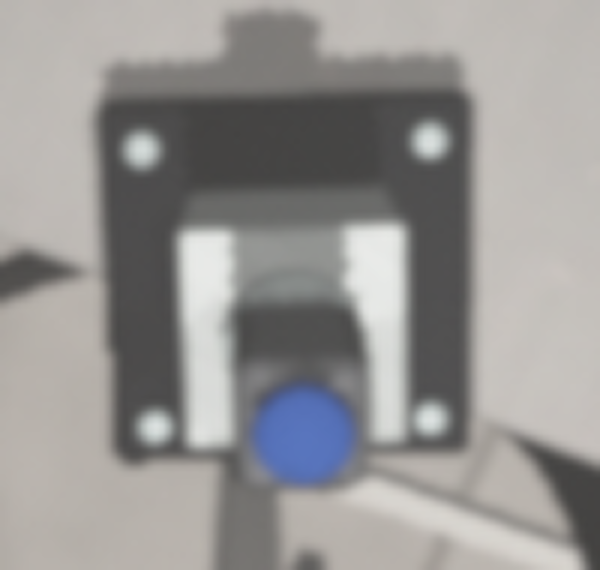

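Run:
```python
from h import *
rv=[-1.77603779e+00,-2.58980900e+00,-4.1e-04]
c=cam('wrist',{'ee_rot':np.array(rv),'position':np.array([ 0.43848665,-0.37542365,0.29727516])})
P=[onz(c,(280+u/6,120+v/6),.012) for u,v in((142,150),(430,141),(155,428),(432,420))]
print(np.array(P).round(4),np.mean(P,0))
M=R.from_rotvec(rv)
for a,b in((0,1),(2,3),(0,2),(1,3)):
    d=M.inv().apply(P[b]-P[a]);print(np.degrees(np.arctan2(d[1],d[0])),np.linalg.norm(d))
for z in(.2,.126):print(plan((.4462,-.3746,z),down(1.943)))
```

```text
[[ 0.4024 -0.3587  0.012 ]
 [ 0.4673 -0.3313  0.012 ]
 [ 0.4298 -0.4239  0.012 ]
 [ 0.4951 -0.3963  0.012 ]] [ 0.44866457 -0.37756442  0.012     ]
88.21021552185174 0.0704169547301142
88.2644265483896 0.07090609772687102
178.315811637962 0.0706405810985985
177.919376943022 0.07070846099022117
([-0.33, 0.59, 9.75], [0.0, -0.001, -0.0])
([-0.34, 0.58, 17.15], [0.0, -0.001, -0.0])
```

Request:
jog_arm:
  moves:
    - {"fingers": -0.6,"xyz": [-0.3,0.7,4],"angular": [0,0,-0.03]}
    - {"fingers": -0.6,"xyz": [-0.3,0.7,8],"angular": [0,0,-0.03]}
    - {"fingers": -0.6,"xyz": [-0.3,0.7,12],"angular": [0,0,-0.03]}
    - {"fingers": -0.6,"xyz": [-0.3,0.7,15.5],"angular": [0,0,-0.03]}
    - {"fingers": -0.6,"xyz": [-0.3,0.7,17.1],"angular": [0,0,-0.03]}
    - {"fingers": 0.2,"xyz": [-0.3,0.7,17.1],"angular": [0,0,-0.03]}
    - {"fingers": 0.2,"xyz": [-0.3,0.7,17.1],"angular": [0,0,-0.03]}
    - {"fingers": 0.2,"xyz": [-0.3,0.7,17.1],"angular": [0,0,-0.03]}
    - {"fingers": 0.2,"xyz": [-0.3,0.7,17.1],"angular": [0,0,-0.03]}
    - {"fingers": 0.2,"xyz": [-0.3,0.7,17.1],"angular": [0,0,-0.03]}
  grip_force: 25

```text
clock: 10.05
position: [0.4467, -0.3758, 0.1272]
ee_rot: [1.736, 2.618, 0.0]
force: [-0.1, -0.4, 0.1]
width: 0.404
```

Run:
```python
from h import *
st=arm.observe();im=imaging.get_image('wrist');c=cam('wrist',st)
print(st['clock'],st['position'],st['force'],st['width'])
for b in blobs(im,'blue',100): print(b,onz(c,b[0],.157),plan(onz(c,b[0],.157)))
```

```text
10.05 [ 0.44667281 -0.37583442  0.12722552] [-0.07778162 -0.37807267  0.13491168] 0.4043685786608268
((np.float64(322.8), np.float64(297.3)), (np.int32(305), np.int32(291), np.int32(37), np.int32(16), np.int32(464))) [ 0.44777783 -0.37887539  0.157     ] ([-0.33, -0.01, -2.99], [0.0, 0.0, 0.0])
```

Request:
jog_arm:
  moves:
    - {"fingers": 0.2,"xyz": [-0.35,0,0.1],"angular": [0,0,0]}
    - {"fingers": 1,"xyz": [-0.35,0,0.1],"angular": [0,0,0]}
    - {"fingers": 1,"xyz": [-0.35,0,0.1],"angular": [0,0,0]}
    - {"fingers": 1,"xyz": [-0.35,0,0.1],"angular": [0,0,0]}
    - {"fingers": 1,"xyz": [-0.35,0,0.1],"angular": [0,0,0]}
  grip_force: 30

```text
clock: 10.72
position: [0.4478, -0.3788, 0.1258]
ee_rot: [-1.736, -2.618, -0.0]
force: [0.4, -0.8, -0.8]
width: 0.259
```

Run:
```python
from h import *
st=arm.observe();im=imaging.get_image('wrist');c=cam('wrist',st)
cv2.imwrite('pics/w4.png',im[:,:,::-1])
print(st['clock'],st['position'],st['force'],st['ft_torque'],st['width'],st['joints'].round(2))
for b in blobs(im,'blue',100): print(b)
```

```text
10.725 [ 0.44783663 -0.37884969  0.12580191] [ 0.37248886 -0.83408278 -0.77858409] [-0.08543788  0.0281483   0.00803777] 0.2592617348437223 [ 0.1   0.59  0.77  1.85 -0.51  0.91  1.5 ]
((np.float64(321.8), np.float64(295.3)), (np.int32(305), np.int32(291), np.int32(35), np.int32(12), np.int32(309)))
```

The handle is gripped (24 mm). I lift it straight out, then go to a viewpoint where the probe doesn't hide the disc.

Run:
```python
from h import *
print(plan((.575,-.12,.28)))
st=arm.observe();M=R.from_rotvec(st['ee_rot']).as_matrix();print(M.round(3))
```

```text
([18.89, 21.79, -15.42], [0.0, 0.0, 0.0])
[[-0.389  0.921 -0.   ]
 [ 0.921  0.389  0.   ]
 [ 0.    -0.    -1.   ]]
```

Request:
jog_arm:
  moves:
    - {"fingers": 1,"xyz": [0,0,-1],"angular": [0,0,0]}
    - {"fingers": 1,"xyz": [0,0,-3],"angular": [0,0,0]}
    - {"fingers": 1,"xyz": [0,0,-6],"angular": [0,0,0]}
    - {"fingers": 1,"xyz": [0,0,-11],"angular": [0,0,0]}
    - {"fingers": 1,"xyz": [0,0,-15.4],"angular": [0,0,0]}

```text
clock: 11.4
position: [0.4476, -0.3792, 0.2823]
ee_rot: [1.736, 2.617, -0.0]
force: [1.5, -0.6, -1.2]
width: 0.261
```

Request:
jog_arm:
  moves:
    - {"fingers": 1,"xyz": [5,5,0],"angular": [0,0,0]}
    - {"fingers": 1,"xyz": [19,22,0],"angular": [0,0,0]}
    - {"fingers": 1,"xyz": [19,22,0],"angular": [0,0,0]}
    - {"fingers": 1,"xyz": [19,22,0],"angular": [0,0,0]}
    - {"fingers": 1,"xyz": [19,22,0],"angular": [0,0,0]}
    - {"fingers": 1,"xyz": [19,22,0],"angular": [0,0,0]}
    - {"fingers": 1,"xyz": [19,22,0],"angular": [0,0,0]}
    - {"fingers": 1,"xyz": [19,22,0],"angular": [0,0,0]}

```text
clock: 12.4
position: [0.5759, -0.1201, 0.2804]
ee_rot: [1.739, 2.616, 0.0]
force: [0.4, 0.3, -1.3]
width: 0.259
```

Run:
```python
from h import *
st=arm.observe();im=imaging.get_image('wrist');c=cam('wrist',st)
cv2.imwrite('pics/w5.png',im[:,:,::-1]); np.savez('w5.npz',p=st['position'],r=st['ee_rot'])
print(st['clock'],st['position'],st['force'],st['width'],st['joints'].round(2),st['dq'].round(2))
for b in blobs(im,'blue',40): print(b,onz(c,b[0],.094))
cv2.imwrite('pics/w5c.png',cv2.resize(im[60:260,220:420],None,fx=3,fy=3,interpolation=cv2.INTER_CUBIC)[:,:,::-1])
```

```text
12.4 [ 0.5759001  -0.12005632  0.28041112] [ 0.35611974  0.31311133 -1.2744555 ] 0.25906661524321145 [-0.48  0.43  0.88  1.66 -0.35  1.21  0.87] [ 0.  0. -0.  0. -0. -0. -0.]
((np.float64(321.7), np.float64(295.3)), (np.int32(305), np.int32(291), np.int32(35), np.int32(12), np.int32(306))) [ 0.63602512 -0.26561069  0.094     ]
```

View pics/w5c.png

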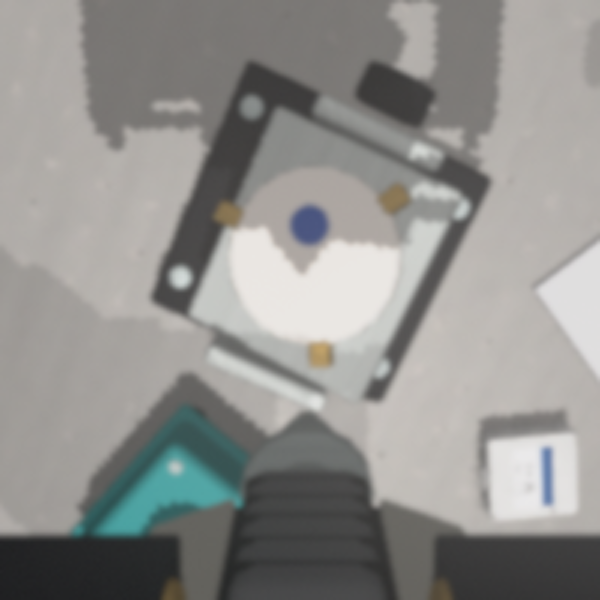

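The disc is at crop (315,255), the mark at crop (310,225), and the probe is held with its tip at crop (308,412). The hinge runs almost along world y. I'll take two more views along ±x to fit the disc's plane.

Request:
jog_arm:
  moves:
    - {"fingers": 1,"xyz": [-3.9,9.2,-0.5],"angular": [0,0,0]}
    - {"fingers": 1,"xyz": [-3.9,9.2,-0.5],"angular": [0,0,0]}
    - {"fingers": 1,"xyz": [-3.9,9.2,-0.5],"angular": [0,0,0]}
    - {"fingers": 1,"xyz": [-3.9,9.2,-0.5],"angular": [0,0,0]}
    - {"fingers": 1,"xyz": [-3.9,9.2,-0.5],"angular": [0,0,0]}

```text
clock: 13.08
position: [0.6755, -0.1192, 0.2854]
ee_rot: [-1.738, -2.617, -0.001]
force: [0.5, -0.4, -0.5]
width: 0.263
```

Run:
```python
from h import *
st=arm.observe();im=imaging.get_image('wrist')
cv2.imwrite('pics/w6.png',im[:,:,::-1]); np.savez('w6.npz',p=st['position'],r=st['ee_rot'])
print(st['clock'],st['position'],st['dq'].round(2))
```

```text
13.075 [ 0.67552564 -0.11915945  0.28535591] [-0.01 -0.   -0.   -0.   -0.    0.   -0.  ]
```

Request:
jog_arm:
  moves:
    - {"fingers": 1,"xyz": [9.7,-23,0.5],"angular": [0,0,0]}
    - {"fingers": 1,"xyz": [9.7,-23,0.5],"angular": [0,0,0]}
    - {"fingers": 1,"xyz": [9.7,-23,0.5],"angular": [0,0,0]}
    - {"fingers": 1,"xyz": [9.7,-23,0.5],"angular": [0,0,0]}
    - {"fingers": 1,"xyz": [9.7,-23,0.5],"angular": [0,0,0]}
    - {"fingers": 1,"xyz": [9.7,-23,0.5],"angular": [0,0,0]}
    - {"fingers": 1,"xyz": [9.7,-23,0.5],"angular": [0,0,0]}

```text
clock: 14.0
position: [0.428, -0.1187, 0.2802]
ee_rot: [1.735, 2.618, -0.001]
force: [0.5, 0.7, -0.6]
width: 0.255
```

Run:
```python
from h import *
st=arm.observe();im=imaging.get_image('wrist')
cv2.imwrite('pics/w7.png',im[:,:,::-1]); np.savez('w7.npz',p=st['position'],r=st['ee_rot'])
print(st['clock'],st['position'],st['dq'].round(2))
t=[]
for k in(6,7):
    z=np.load(f'w{k}.npz');c=cam('wrist',{'position':z['p'],'ee_rot':z['r']})
    u,v=proj(c,(.55,-.07,.09)).astype(int);print(k,u,v)
    im=cv2.imread(f'pics/w{k}.png');x0,y0=max(u-50,0),max(v-60,0);print('origin',x0,y0)
    t.append(cv2.resize(im[y0:y0+120,x0:x0+80][:, :80],(400,600),interpolation=cv2.INTER_CUBIC) if 0 else cv2.resize(im[y0:y0+100,x0:x0+100],(400,400),interpolation=cv2.INTER_CUBIC))
cv2.imwrite('pics/w67.png',np.hstack(t))
```

```text
14.0 [ 0.42803341 -0.11867589  0.28023336] [ 0.01  0.02  0.   -0.    0.    0.   -0.  ]
6 235 94
origin 185 34
7 433 180
origin 383 120
```

View pics/w67.png

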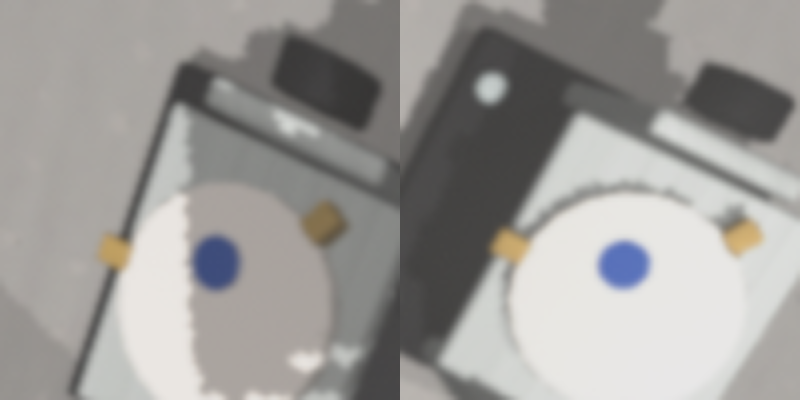

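Both views show the mark, the three gold clips and the rim clearly. The clips are equally high on the face, so triangulating them across the three views gives the plane. The mark gives the point.

Run:
```python
from h import *
obs={}
for k in(5,6,7):
    z=np.load(f'w{k}.npz');c=cam('wrist',{'position':z['p'],'ee_rot':z['r']})
    im=cv2.imread(f'pics/w{k}.png')[:,:,::-1].copy();h=cv2.cvtColor(im,cv2.COLOR_RGB2HSV)
    u0=proj(c,(.55,-.07,.094))
    for nm,m in(('clip',cv2.inRange(h,(8,75,60),(28,255,255))),('mark',cv2.inRange(h,(105,60,50),(130,255,255)))):
        n,l,s,ce=cv2.connectedComponentsWithStats(m)
        L=[ce[i] for i in range(1,n) if s[i][4]>=15 and np.linalg.norm(ce[i]-u0)<55]
        print(k,nm,[(p.round(1).tolist()) for p in L],[int(s[i][4]) for i in range(1,n) if s[i][4]>=15 and np.linalg.norm(ce[i]-u0)<55])
        obs[k,nm]=(c,L)
def fit(obsl):
    rs=[ray(c,p) for c,p in obsl];X=tri(rs)
    return X,[np.round(proj(c,X)-p,2).tolist() for c,p in obsl]
try:
    M,e=fit([(obs[k,'mark'][0],obs[k,'mark'][1][0]) for k in(5,6,7)]);print('mark',M.round(4),e)
    P=[]
    rf=[onz(obs[5,'clip'][0],p,.094) for p in obs[5,'clip'][1]]
    for r in rf:
        o=[]
        for k in(5,6,7):
            c,L=obs[k,'clip'];o.append((c,min(L,key=lambda p:np.linalg.norm(onz(c,p,.094)-r))))
        X,e=fit(o);P.append(X);print('clip',X.round(4),e)
    P=np.array(P);n=np.cross(P[1]-P[0],P[2]-P[0]);n/=np.linalg.norm(n);n*=np.sign(n[2])
    print('n',n.round(4),'tilt',np.degrees(np.arccos(n[2])),'mark above clip plane',(M-P[0])@n,
      'sides',[np.linalg.norm(P[i]-P[(i+1)%3]).round(4) for i in range(3)])
except Exception as ex: print(repr(ex))
```

```text
5 clip [[351.0, 125.8], [295.3, 130.7], [326.5, 177.8]] [43, 43, 40]
5 mark [[322.8, 134.5]] [106]
6 clip [[265.3, 89.3], [213.2, 96.4], [244.4, 143.7]] [58, 48, 54]
6 mark [[238.5, 99.2]] [106]
7 clip [[468.1, 178.7], [410.0, 180.7], [439.0, 225.8]] [49, 50, 42]
7 mark [[438.6, 185.7]] [113]
mark [ 0.5564 -0.0728  0.0948] [[-0.05, 0.04], [0.04, -0.04], [0.01, 0.0]]
clip [ 0.5809 -0.0518  0.1   ] [[0.04, -0.04], [-0.02, 0.01], [-0.02, 0.02]]
clip [ 0.5263 -0.0816  0.0849] [[0.15, 0.09], [-0.08, -0.13], [-0.09, 0.03]]
clip [ 0.5789 -0.1154  0.1004] [[-0.06, -0.04], [-0.06, 0.29], [0.14, -0.22]]
n [-0.2743  0.0155  0.9615] tilt 15.948629714688717 mark above clip plane 0.001427746933323822 sides [np.float64(0.064), np.float64(0.0644), np.float64(0.0636)]
```

The clips form an equilateral triangle (64 mm sides) with sub-pixel residuals, and the tilt is 15.9°. The hinge height back-computes to 86 mm, as specified. Next I check where the tip sits in the tool frame.

Run:
```python
from h import *
im=cv2.imread('pics/w7.png')
cv2.imwrite('pics/w7c.png',cv2.resize(im[180:310,272:372],None,fx=4.5,fy=4.5,interpolation=cv2.INTER_CUBIC))
p=imaging.camera_params('wrist');T=np.linalg.inv(p['hand_eye']);K=cam('top')[0]
K=np.array([[p['fx'],0,p['cx']],[0,p['fy'],p['cy']],[0,0,1]])
for x in(-.003,0,.003):
  for nm,z in(('flange',.0418),('nose',.0718),('ball',.0878),('capT',-.0342)):
    q=cv2.projectPoints(np.array([[x,0,z]]),cv2.Rodrigues(T[:3,:3])[0],T[:3,3],K,p['dist'])[0].ravel();print(x,nm,q.round(1),((q-[272,180])*4.5).round())
```

```text
-0.003 flange [322.8 232.1] [228. 234.]
-0.003 nose [322.7 216.6] [228. 165.]
-0.003 ball [322.6 209.8] [228. 134.]
-0.003 capT [323.2 303.2] [230. 554.]
0 flange [322.8 228. ] [228. 216.]
0 nose [322.7 213. ] [228. 148.]
0 ball [322.6 206.4] [228. 119.]
0 capT [323.2 297.3] [230. 528.]
0.003 flange [322.8 224. ] [228. 198.]
0.003 nose [322.7 209.4] [228. 132.]
0.003 ball [322.6 203. ] [228. 104.]
0.003 capT [323.2 291.3] [230. 501.]
```

View pics/w7c.png

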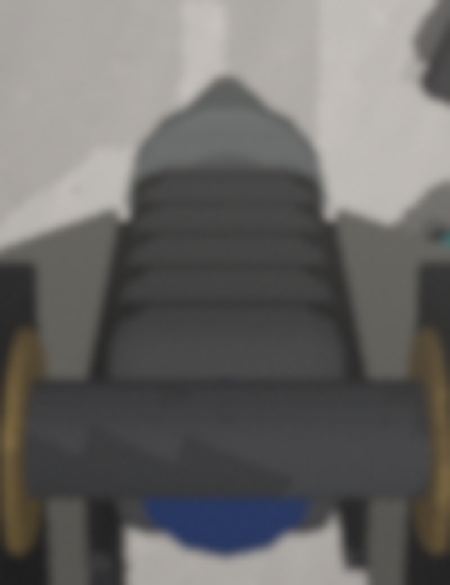

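The cap and tip both fit the probe being parallel to tool z, shifted +4.6 mm in tool x. I now work out the standoff and contact poses.

```bash
cat >> h.py <<'E'
N=np.array([-.2743,.0155,.9615]);MARK=np.array([.5564,-.0728,.0948]);TIP=np.array([.0046,0,.0918])
def goal(h,st):  # pose with undeformed tip h above mark along normal, least turn
    R0=R.from_rotvec(st['ee_rot']);z=R0.as_matrix()[:,2];a=np.cross(z,-N);s=np.linalg.norm(a)
    Rt=R.from_rotvec(a/s*np.arctan2(s,z@-N))*R0 if s>1e-9 else R0
    return MARK+N*h-Rt.apply(TIP),Rt
E
python3 - <<'E'
from h import *
st=arm.observe()
for h in(.06,.03):
    p,Rt=goal(h,st);print(p.round(4),plan(p,Rt,st))
E
```

```text
[ 0.5165 -0.0747  0.2413] ([0.62, 9.88, 3.87], [-0.25, -0.121, -0.0])
[ 0.5247 -0.0751  0.2125] ([0.26, 10.62, 6.75], [-0.25, -0.121, -0.0])
```

Request:
jog_arm:
  moves:
    - {"fingers": 1,"xyz": [0.3,5,2],"angular": [-0.12,-0.06,0]}
    - {"fingers": 1,"xyz": [0.6,9.9,3.9],"angular": [-0.25,-0.12,0]}
    - {"fingers": 1,"xyz": [0.6,9.9,3.9],"angular": [-0.25,-0.12,0]}
    - {"fingers": 1,"xyz": [0.3,10.6,6.7],"angular": [-0.25,-0.12,0]}
    - {"fingers": 1,"xyz": [0.3,10.6,6.7],"angular": [-0.25,-0.12,0]}
    - {"fingers": 1,"xyz": [0.3,10.6,6.7],"angular": [-0.25,-0.12,0]}
    - {"fingers": 1,"xyz": [0.3,10.6,6.7],"angular": [-0.25,-0.12,0]}

```text
clock: 14.92
position: [0.5237, -0.075, 0.2139]
ee_rot: [1.601, 2.413, 0.208]
force: [-0.1, 0.2, -1.2]
width: 0.257
```

Run:
```python
from h import *
st=arm.observe();print(st['clock'],st['position'],st['joints'].round(2),st['force'],st['width'])
for h in(.03,.008,0,-.006):
    p,Rt=goal(h,st);print(h,plan(p,Rt,st))
```

```text
14.925 [ 0.52372914 -0.07497169  0.2138736 ] [-0.71  0.21  0.89  2.12 -0.33  0.63  0.79] [-0.11607095  0.2271802  -1.21098877] 0.2569047522343494
0.03 ([-0.04, 0.04, 0.16], [0.001, -0.002, 0.0])
0.008 ([-0.04, 0.04, 2.36], [0.001, -0.002, 0.0])
0 ([-0.04, 0.04, 3.16], [0.001, -0.002, 0.0])
-0.006 ([-0.04, 0.04, 3.76], [0.001, -0.002, 0.0])
```

Request:
jog_arm:
  moves:
    - {"fingers": 1,"xyz": [0,0,1.2],"angular": [0,0,0]}
    - {"fingers": 1,"xyz": [0,0,2.4],"angular": [0,0,0]}
    - {"fingers": 1,"xyz": [0,0,2.4],"angular": [0,0,0]}
    - {"fingers": 1,"xyz": [0,0,2.4],"angular": [0,0,0]}

```text
clock: 15.42
position: [0.5301, -0.075, 0.1906]
ee_rot: [1.6, 2.413, 0.208]
force: [0.0, -0.6, -1.7]
width: 0.26
```

Run:
```python
from h import *
st=arm.observe();im=imaging.get_image('wrist');c=cam('wrist',st);s=imaging.get_image('scene')
print(st['clock'],st['position'],st['force'])
for h in(.008,0,-.006):
    p,Rt=goal(h,st);print(h,plan(p,Rt,st))
T=R.from_rotvec(st['ee_rot']);tip=st['position']+T.apply(TIP)
print('h',(tip-MARK)@N,'tip px',proj(c,tip),'mark px',proj(c,MARK),[b for b in blobs(im,'blue',10)])
cs=cam('scene');print('scene',proj(cs,tip),proj(cs,MARK))
u,v=proj(cs,MARK).astype(int)
a=cv2.resize(im[120:270,247:397],(480,480),interpolation=cv2.INTER_CUBIC)
b=cv2.resize(s[v-50:v+30,u-25:u+25],(300,480),interpolation=cv2.INTER_CUBIC)
cv2.imwrite('pics/w8.png',np.hstack([a,b])[:,:,::-1]);cv2.imwrite('pics/s8.png',s[:,:,::-1]);cv2.imwrite('pics/w8f.png',im[:,:,::-1])
```

```text
15.425 [ 0.53010498 -0.07502679  0.19058051] [ 0.01709813 -0.59243247 -1.72399739]
0.008 ([-0.07, 0.06, -0.05], [0.001, -0.003, 0.0])
0 ([-0.08, 0.06, 0.75], [0.001, -0.003, 0.0])
-0.006 ([-0.08, 0.05, 1.35], [0.001, -0.003, 0.0])
h 0.007484744619866974 tip px [322.69514087 199.73394389] mark px [323.21264873 198.26203411] [((np.float64(324.1), np.float64(195.1)), (np.int32(317), np.int32(192), np.int32(14), np.int32(8), np.int32(56))), ((np.float64(322.0), np.float64(295.6)), (np.int32(305), np.int32(291), np.int32(35), np.int32(12), np.int32(331)))]
scene [344.5124669  225.09011789] [345.36589803 226.58741542]
```

View pics/w8.png

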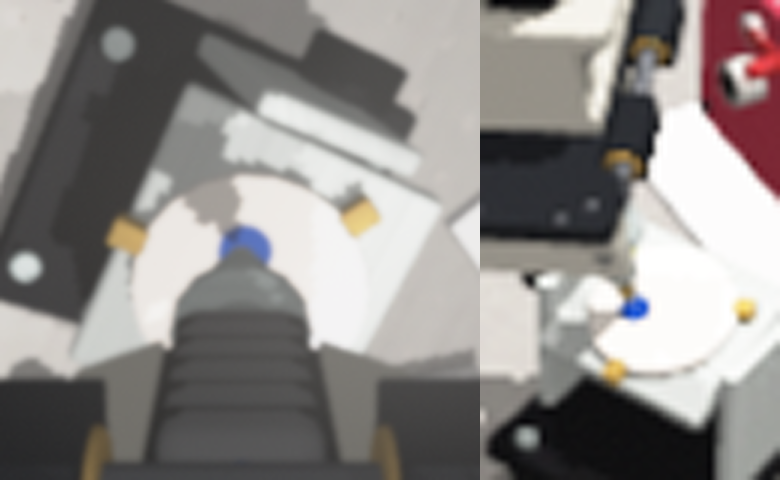

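The wrist view has the tip apex at crop (242,250) over the mark centre at about (246,252). The scene view agrees, with the ball just above the mark. I advance in small steps and watch the force.

Request:
jog_arm:
  moves:
    - {"fingers": 1,"xyz": [-0.08,0.06,0.3],"angular": [0,0,0]}
    - {"fingers": 1,"xyz": [-0.08,0.06,0.6],"angular": [0,0,0]}
    - {"fingers": 1,"xyz": [-0.08,0.06,0.9],"angular": [0,0,0]}
    - {"fingers": 1,"xyz": [-0.08,0.06,1.1],"angular": [0,0,0]}
    - {"fingers": 1,"xyz": [-0.08,0.06,1.1],"angular": [0,0,0]}
    - {"fingers": 1,"xyz": [-0.08,0.06,1.1],"angular": [0,0,0]}

```text
clock: 16.27
position: [0.5338, -0.0756, 0.1796]
ee_rot: [1.6, 2.414, 0.207]
force: [-0.7, 0.9, 1.6]
width: 0.257
```

```bash
cat > m.py <<'E'
from h import *
F=[];st=arm.observe()
for i in range(8):
    s=arm.observe();F.append(s['force']);imaging.get_image('wrist')
s=arm.observe();T=R.from_rotvec(s['ee_rot']);tip=s['position']+T.apply(TIP)
print(s['clock'],s['position'],'h',(tip-MARK)@N,'lateral(tool)',T.inv().apply(tip-MARK).round(4),'ang',np.degrees(np.arccos(-N@T.as_matrix()[:,2])))
F=np.array(F);print('F mean',F.mean(0).round(2),'along N',(F@N).round(2),(F@N).mean())
E
python3 m.py
```

```text
16.675 [ 0.53381448 -0.0755361   0.1795744 ] h -0.004122673276585815 lateral(tool) [ 0.0005 -0.0002  0.0041] ang 0.37941580273599
F mean [-0.44  0.42  0.7 ] along N [1.69 0.52 1.2  0.09 1.04 0.91 0.32 0.61] 0.7981584751739735
```

The force suggests about 5.5 mm of plunger travel, while the geometry gives 4.1 mm. I back off briefly for a clean force baseline to settle it.

Request:
jog_arm:
  moves:
    - {"fingers": 1,"xyz": [0,0,-0.6],"angular": [0,0,0]}
    - {"fingers": 1,"xyz": [0,0,-1.1],"angular": [0,0,0]}
    - {"fingers": 1,"xyz": [0,0,-1.1],"angular": [0,0,0]}
    - {"fingers": 1,"xyz": [0,0,-1.1],"angular": [0,0,0]}

```text
clock: 17.18
position: [0.5307, -0.0752, 0.1901]
ee_rot: [1.6, 2.414, 0.207]
force: [0.2, 0.2, -0.0]
width: 0.262
```

```bash
sed -i 's/range(8)/range(20)/' m.py; python3 m.py
```

```text
18.175 [ 0.53074325 -0.0753848   0.19007858] h 0.006822245551851189 lateral(tool) [ 0.0005 -0.0002 -0.0068] ang 0.38078828840294987
F mean [-0.27  0.17 -1.2 ] along N [-0.08 -0.78 -2.24 -0.49 -1.01 -0.63 -0.61 -0.76 -0.29 -0.22 -1.44 -1.15
 -1.36 -2.3  -1.13 -1.59 -0.79 -1.29 -1.7  -1.58] -1.0718288234045334
```

Request:
jog_arm:
  moves:
    - {"fingers": 1,"xyz": [-0.05,0.02,0.5],"angular": [0,0,0]}
    - {"fingers": 1,"xyz": [-0.05,0.02,0.8],"angular": [0,0,0]}
    - {"fingers": 1,"xyz": [-0.05,0.02,1.0],"angular": [0,0,0]}
    - {"fingers": 1,"xyz": [-0.05,0.02,1.15],"angular": [0,0,0]}
    - {"fingers": 1,"xyz": [-0.05,0.02,1.15],"angular": [0,0,0]}
    - {"fingers": 1,"xyz": [-0.05,0.02,1.15],"angular": [0,0,0]}

```text
clock: 18.92
position: [0.5343, -0.0759, 0.1792]
ee_rot: [1.6, 2.414, 0.207]
force: [0.2, 0.2, 0.5]
width: 0.259
```

```bash
python3 m.py
```

```text
19.925 [ 0.53429423 -0.07593365  0.17914894] h -0.004669391500372477 lateral(tool) [-0.     -0.      0.0047] ang 0.37968993375907
F mean [-0.44  0.45  0.56] along N [ 0.43  0.55  0.01  1.12  1.74 -0.97  0.6   0.93  0.16  0.37  0.87  0.07
  1.3   1.11  0.31  0.99  1.27  0.41  1.19  0.89] 0.667537862640582
```

With the baseline removed, the contact force is about 1.8 N, or roughly 4.2 mm. The geometry gives 4.7 mm, so they now agree. I advance 1.4 mm more.

Request:
jog_arm:
  moves:
    - {"fingers": 1,"xyz": [0,0,0.07],"angular": [0,0,0]}
    - {"fingers": 1,"xyz": [0,0,0.15],"angular": [0,0,0]}
    - {"fingers": 1,"xyz": [0,0,0.15],"angular": [0,0,0]}
    - {"fingers": 1,"xyz": [0,0,0.15],"angular": [0,0,0]}
    - {"fingers": 1,"xyz": [0,0,0.15],"angular": [0,0,0]}

```text
clock: 20.55
position: [0.5347, -0.076, 0.1777]
ee_rot: [1.6, 2.414, 0.207]
force: [-0.7, 1.9, 1.6]
width: 0.261
```

```bash
python3 m.py
python3 - <<'E'
from h import *
s=imaging.get_image('scene');w=imaging.get_image('wrist')
a=cv2.resize(w[120:270,247:397],(480,480),interpolation=cv2.INTER_CUBIC)
b=cv2.resize(s[190:270,220:450][:, 95:165],(300,343),interpolation=cv2.INTER_CUBIC)
b=cv2.copyMakeBorder(b,0,137,0,0,cv2.BORDER_CONSTANT)
cv2.imwrite('pics/w9.png',np.hstack([a,b])[:,:,::-1])
print([(x[0],x[1][2:]) for x in blobs(s,'red') if x[0][0]<260 or 390<x[0][0]<410])
E
```

```text
21.55 [ 0.5346744  -0.07597401  0.17768497] h -0.006181878354222288 lateral(tool) [-0.     -0.      0.0062] ang 0.3797135740432029
F mean [-0.54  0.4   0.95] along N [1.73 1.19 0.88 1.16 0.7  0.67 0.8  0.52 0.73 0.81 1.34 1.24 1.07 0.93
 0.85 1.42 1.15 1.43 1.38 1.3 ] 1.065590041856307
[((np.float64(240.7), np.float64(204.6)), (np.int32(14), np.int32(11), np.int32(102))), ((np.float64(402.0), np.float64(254.1)), (np.int32(16), np.int32(14), np.int32(139)))]
```

View pics/w9.png

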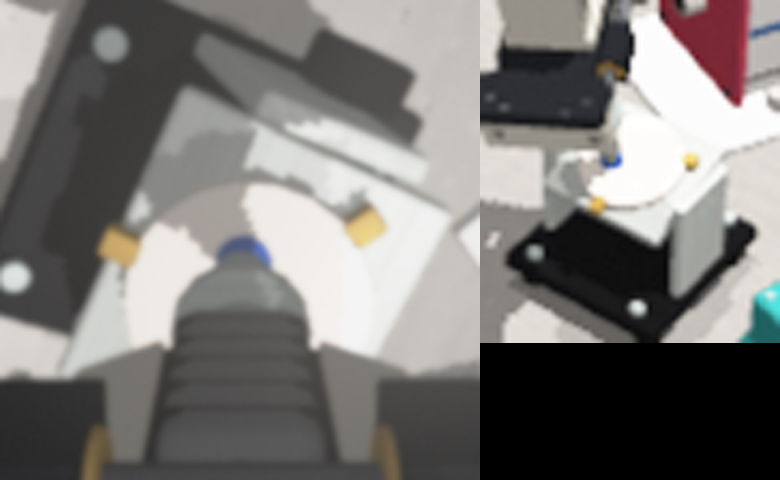

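The tip sits on the mark, with the mark's far rim showing at crop (244,243) behind the tip. Travel is about 6 mm by geometry and 5–6 mm by force. The button is still up, so I'm handing in.

```bash
python3 -c "
from cell import job; print(job.sign_off())"
```

```text
the job is handed in; nothing more can be done
None
```

I armed the station and handed the job in at about 21.6 s, with the probe still held on the blue mark. The sign-off gave no verdict.

- **Stop button:** I pressed the yellow box's mushroom to its hard stop. Force reached 19 N, and the head sat 6 mm lower in the scene view, so it had latched. I then turned the gripped head 0.86 rad clockwise while lifting 6 mm and let go. The head came back to its raised position in the image (row 204.3, against 204.4 at the start) and was still up at the last check (204.6).
- **Probe:** I gripped it at 30 N and drew it straight out of the stand.
- **Squareness and position:** The disc's tilt from three views is 15.9°. At the end the probe is about 0.4° off square to that estimate. By my calculation the tip is within 1 mm of the mark's centre, and the last picture agrees.
- **Plunger:** Geometry gives 6.2 mm pushed in, while force (about 2.1–2.5 N) gives 5–6 mm. The force reading is noisy. An earlier force reading disagreed with the geometry by about 1.5 mm, so I backed the tip off once for a clean baseline before pressing again.
- **Other objects:** I didn't check every bystander for movement. No unexpected contact force showed up, and the turquoise button is where it was.

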